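Raise a telescopic riser stand level with its twin and lock it

ROBOT

A 7-joint arm with a two-finger parallel gripper is mounted at the origin on the work surface. World frame = base frame: x ahead of the robot, y to its left, z up, the work surface at z = 0. Lengths are in m, angles in rad, forces in N, time in s.
With the tool pointing down it reaches from about 0.4 to 0.875 m from the base axis. Payload 19.3 kg.
Tool frame: the origin (TCP) lies at the very end of the fingers, on their centre line; the grasp point (between the pads) lies 19 mm behind it; z points along the fingers, y is the line along which they close (so a half turn about z gives the same grasp; the last joint's range is limited). The gripper opens to 85 mm and grips with 20 to 120 N. Pads are 22 mm wide; open, the fingers measure 114 mm over their backs; the gripper's body (76 mm by 85 mm) begins 54 mm behind the grasp point. The pads swing forward as they close: fully open they stand 13 mm farther back than shut.
Start: joints at [1.214, 0.521, -0.036, 1.599, 0.021, 1.021, -0.113], TCP at [0.177, -0.599, 0.231] pointing down, gripper open.
Joint ranges: [-2.91, 2.91], [-0.3, 2.13], [-1.5, 1.42], [0.17, 2.43], [-1.26, 4.41], [0.16, 1.93], [-2.52, 2.52]. Speed limits (rad/s): [1.89, 1.89, 2.39, 2.39, 3.01, 3.01, 3.01].

INTERFACE

Orientations are given as [roll, pitch, yaw] about the fixed x, y, z axes, in that order (R = Rz(yaw) Ry(pitch) Rx(roll)).
In Python, from workcell import bot gives the robot as it stands.
- The arm moves only by the tool jog_arm, never from a script. Its argument "motion" is a list of rows, each a list of 5 numbers: the shift along the tool's x, y, z scaled (see below), then the turn about the tool's z scaled (see below), then the opening, from 0 (shut) to 1 (fully open). A call has 1 to 12 rows; each row shifts and turns the commanded pose from where the row before left it, along the tool's axes as they then stand; what a row does not reach is not made up. The controller multiplies each number of a shift by 30 mm and each number of a turn by 0.08 rad. A row lasts 1/10 s, in which the tool goes at most 50 mm and 8.59 degrees, less where a joint would pass 70% of its speed; a pose out of reach is approached as far as the arm can. A call with a number of a shift or a turn outside -1 to 1 is refused whole. A call with a gripper value outside its range is refused whole. The fingers move at their own pace and stop on an object; "newtons" is the grip in N (left out, the last holds). Time passes only in rows, so rows that do not move let the fingers close. It gives the time, the measured TCP pose, the force, the opening and the grip force at its end, in the units of the state.
- bot.observe(): the state, without advancing time (a new reading comes with each control period).
- bot.grab_frame(name): name is "side" or "top"; returns a dict with "pixels" (420x560x3 uint8, red, green, blue), "fovy" (degrees; the focal length in pixels is half the picture's height over the tangent of half this angle, whatever the lens; pixels are square), "cx", "cy" (the principal point, pixels), "k1" (the pictures are not rectified: a ray, as slopes to the right and down, at radius r is drawn at 1 + k1 r^2 times it, then the intrinsics apply), "rvec" (rotation vector, rad) and "tvec" (3), from world to camera coordinates, as OpenCV has them. Camera axes: x right, y down, z forward; pixel columns grow to the right and rows downward; lengths in m; the calibration is good to about 2 mm. A picture is of the moment at which its call begins. There is no depth.
- bot.job_done(): hands the job in; it is judged then, once.
The state is a dict: "clock": time; "qpos": joint angles; "qd": joint speeds; "joint_efforts": joint torques, N m; "position": TCP position; "tool_rot": TCP orientation; "force": force on the tool from outside, world axes, zero at the start; "moment": the same for the moment, N m; "grip_width": finger opening in m; "finger_force": force on a finger pad.
Only numpy, scipy, OpenCV 4.12 (cv2) and the standard library are available. Lean on these libraries where they do the work, as an engineer would, in place of code of your own. Each camera call takes 0.05 s, during which the arm holds its last target. There are 200 camera calls.

TASK

Two matching telescopic stands are to carry the serving board level, but one stands lower. Twist the lower stand's upper section anticlockwise (seen from above) to free it, draw it up level with the taller stand without letting it drop, and twist it clockwise until it is firmly tight, not so hard that the stand turns. Then press down on its head, about as hard as the weight of a large full bottle (15 N), to check that it holds; leave both stands' feet where they are and everything else undisturbed.

Things in the scene. Friction and masses are not known exactly. Their poses are not given: they have to be found in the camera images.
- post (a joint): how far the lower stand's upper section is drawn out, m: underside of its head above the tube's mouth (0 pushed in, stop at 0.115; starts 0.022 to 0.040). Unlocked, the section (about 5 N heavy) slides down by itself when let go; its free friction is about 1.5 N
- twist (a joint): turn of the lower stand's upper section in its tube, rad: 0 free stop, grows CLOCKWISE seen from above, stop 1.5; starts locked at 1.20 to 1.24, free below 0.8. Cam lobes bite the bore from somewhere in 0.9 to 1.25 on, differing per stand and later the further it is drawn out (worn bore): go by torque. Free drag 0.1 Nm; 0.3 Nm is loose, 0.45 to 0.55 Nm firm, the foot turns from about 0.65 Nm
- post_top (a point): centre of the top face of the lower stand's head: a T-bar head on the upper section, a steel bar 64 mm long (this point's x), 32 mm wide (y) and 18 mm high with a thin rubber pad on top; the stand's axis (vertical) runs through the point. Under the head is a steel tube 24 mm in diameter with a fine ring every 20 mm. The head turns with the section
- riser: the lower stand, loose on the counter: steel foot plate 150 x 120 x 10 mm on rubber feet, outer tube 32 mm in diameter up to a black ribbed bush 40 mm in diameter whose top (the tube's mouth) is 155 mm above the counter; origin under the centre of the foot, z up, x along the 150 mm side. The stand weighs 2.6 kg, so it rests on the counter with 25 N
- riser_corner (a point): a corner of the lower stand's foot plate, on its top face (75, 60 mm from the stand's axis)
- twin_post_top (a point): centre of the top face of the head of the taller stand, the height to match; same stand, drawn out 75 to 110 mm and locked
- twin: the taller, matching stand; origin under the centre of its foot
- counter: the stone counter top, upper face at z = 0
- board: serving board of wood, 360 x 130 x 18 mm, lying flat; origin under its centre
- ramekin: small white cup, 72 mm across, 40 mm high; origin under its centre
- bowl: blue bowl, 140 mm across, 60 mm high; origin under its centre
- mill: dark wooden pepper mill, 58 mm across, 170 mm high; origin under its centre
- glass: stemmed glass, 74 mm across, 185 mm high; origin under its centre
- bottle: full green wine bottle, 74 mm across, 290 mm high; origin under its centre
- mug: terracotta mug, 82 mm across, 95 mm high; origin under its centre

How it is judged:
By the outcome, as a careful person would: the job done as asked, in the order asked, and still so for the second after the job is handed in, with the robot touching nothing.
It also fails if it takes over 72 s, if anything falls off the work surface, if the arm or the gripper's body presses on something with over 40 N, if the wrist force passes 120 N, or if a joint passes its speed limit or range.

## Working session

There is one attempt and no reset: what is moved stays moved. The work goes in short steps, Python scripts to look and compute and a tool call to move; the robot and the scene stay as the last step left them, time stands still between calls to the robot, and variables do not carry over. Pictures are saved under pics/ and viewed, at most 10 in all, crops included, and the job is handed in when it is done.

Besides the shell and the picture viewer there is one more tool, called after "Request:" by a JSON object that holds its "name" and its "arguments". jog_arm: Moves the arm, as the interface text tells. Shifts and turns lie within -1 to 1; 1 stands for 30 mm of shift or 0.08 rad of turn. Its arguments: {"type":"object","properties":{"motion":{"type":"array","items":{"type":"array","items":{"type":"number"}}},"newtons":{"type":"number"}},"required":["motion"]}

```bash
mkdir -p pics
cat > h.py <<'E'
import numpy as np, cv2
from workcell import bot
def cam(n):
    f=bot.grab_frame(n); p=np.asarray(f["pixels"]); h=p.shape[0]
    fl=h/2/np.tan(np.radians(f["fovy"])/2)
    K=np.array([[fl,0,f["cx"]],[0,fl,f["cy"]],[0,0,1]]); R=cv2.Rodrigues(np.array(f["rvec"],float))[0]
    return dict(img=p,K=K,d=np.array([f["k1"],0,0,0.]),R=R,t=np.array(f["tvec"],float),rv=np.array(f["rvec"],float))
def ray(c,uv):
    n=cv2.undistortPoints(np.array([[uv]],float),c["K"],c["d"],None,None,None)[0,0] if 0 else cv2.undistortPoints(np.array([[uv]],float),c["K"],c["d"])[0,0]
    return -c["R"].T@c["t"], c["R"].T@np.array([n[0],n[1],1])
def onz(c,uv,z):
    o,d=ray(c,uv); return o+d*(z-o[2])/d[2]
def proj(c,P): return cv2.projectPoints(np.atleast_2d(np.array(P,float)),c["rv"],c["t"],c["K"],c["d"])[0][:,0]
def tri(c1,u1,c2,u2):
    A=[];b=[]
    for c,u in((c1,u1),(c2,u2)):
        o,d=ray(c,u);d/=np.linalg.norm(d);M=np.eye(3)-np.outer(d,d);A.append(M);b.append(M@o)
    X=np.linalg.lstsq(np.vstack(A),np.hstack(b),rcond=None)[0]; return X
E
python3 - <<'E'
from h import *
import pickle
for n in("side","top"):
    c=cam(n);pickle.dump(c,open(n+"0.pkl","wb"));cv2.imwrite(f"pics/{n}0.png",cv2.resize(c["img"][:,:,::-1],(800,600),interpolation=cv2.INTER_CUBIC)); print(n,c["K"],c["d"],-c["R"].T@c["t"])
print(bot.observe())
E
```

```text
side [[535.22377315   0.         281.86259633]
 [  0.         535.22377315 212.88601406]
 [  0.           0.           1.        ]] [-0.18873035  0.          0.          0.        ] [ 0.42353082 -1.29696485  1.20131416]
top [[488.76429375   0.         284.42648541]
 [  0.         488.76429375 215.59171461]
 [  0.           0.           1.        ]] [-0.15035593  0.          0.          0.        ] [0.40302385 0.01126394 1.47396542]
{'clock': 0.1, 'qpos': array([ 1.21377262,  0.52193558, -0.03632481,  1.59989516,  0.02121418,
        1.02111887, -0.11281047]), 'qd': array([-0.00030551,  0.00062123,  0.00199064, -0.00154882,  0.00032606,
        0.00096253,  0.0001606 ]), 'joint_efforts': array([ 2.70870085e-03, -9.28467607e+01,  1.98344506e+00, -3.70525646e+01,
        1.81252544e-02,  5.32173668e-03,  5.04800084e-05]), 'position': array([ 0.17670241, -0.5992112 ,  0.23081506]), 'tool_rot': array([-3.14062442e+00,  8.04827485e-05,  2.86806432e-01]), 'force': array([-0.44726015, -0.52197418,  0.15578046]), 'moment': array([-0.00558519,  0.0153196 , -0.00954453]), 'finger_force': 0.0, 'grip_width': 0.08559836430002261}
```

View pics/side0.png

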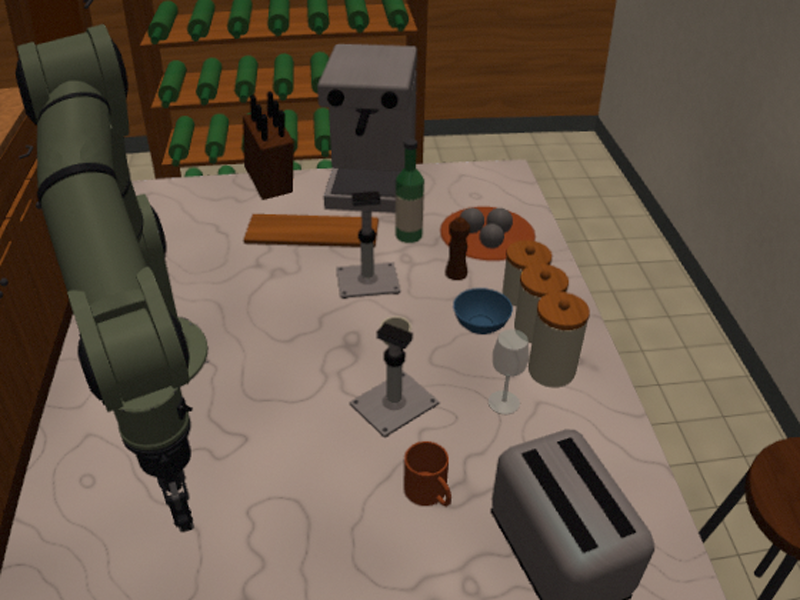

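View pics/top0.png

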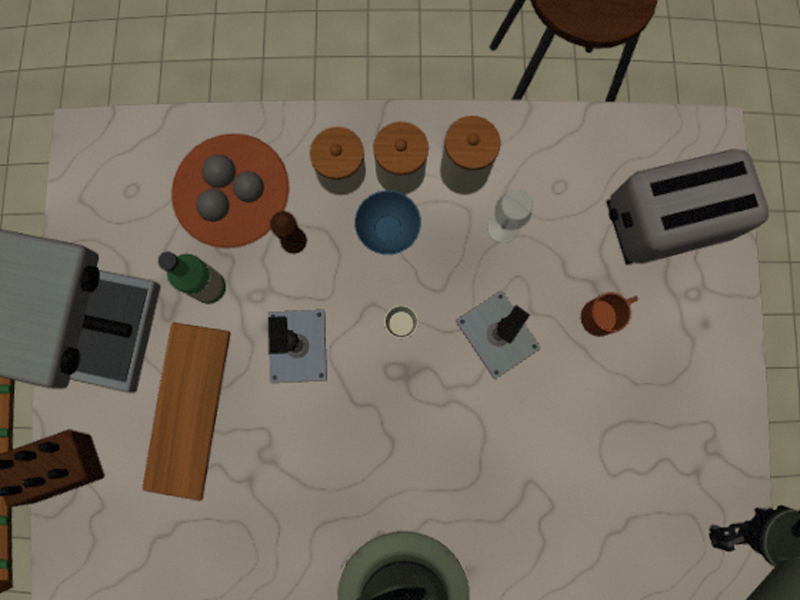

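The top view shows the lower stand's foot at about (498,335) with its head at (513,322), and the twin's head at (277,335). In the side view the lower head is at (395,333) and the twin's at (366,199). All of these are in 800-px coordinates. Next I'll make zoomed crops for detail.

Run:
```python
from h import *
import pickle
s=pickle.load(open("side0.pkl","rb"));t=pickle.load(open("top0.pkl","rb"))
def crop(c,x,y,w=75,h=56):
    return cv2.resize(c["img"][y:y+h,x:x+w,::-1],(400,300),interpolation=cv2.INTER_CUBIC)
# scale 5.333
boxes=[(t,315,205),(t,175,213),(s,240,218),(s,225,125)]
im=np.vstack([np.hstack([crop(*boxes[0]),crop(*boxes[1])]),np.hstack([crop(*boxes[2]),crop(*boxes[3])])])
im=np.clip(im.astype(float)*1.6,0,255).astype(np.uint8)
cv2.imwrite("pics/crops.png",im)
```

```text
(no output)
```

View pics/crops.png

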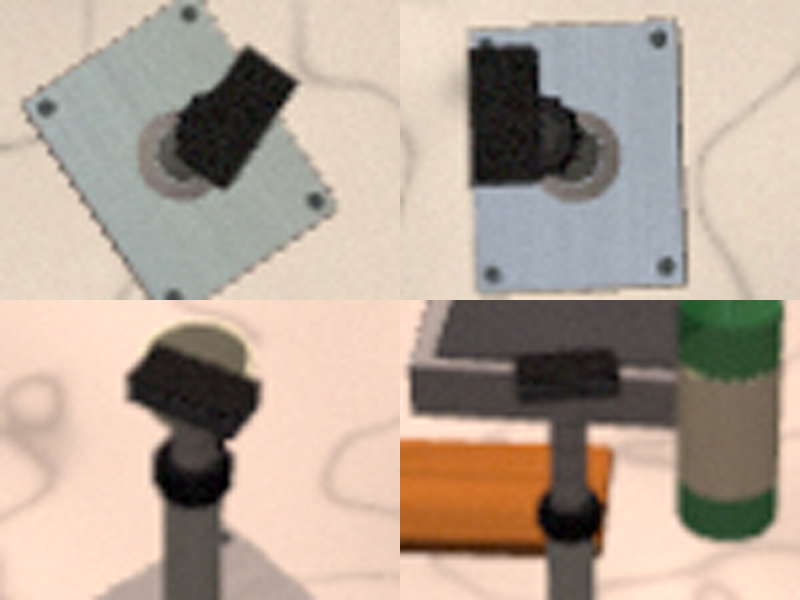

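Run:
```python
from h import *
import pickle
s=pickle.load(open("side0.pkl","rb"));t=pickle.load(open("top0.pkl","rb"))
def crop(c,x,y,w=40,h=30):
    return cv2.resize(c["img"][y:y+h,x:x+w,::-1],(400,300),interpolation=cv2.INTER_CUBIC)
im=np.vstack([np.hstack([crop(t,340,210),crop(t,183,216)]),np.hstack([crop(s,257,222),crop(s,240,130)])])
im=(np.clip(im/255.,0,.35)/.35)**.5*255
cv2.imwrite("pics/crops2.png",im.astype(np.uint8))
def px(x,y): return (315+(x+.5)/5.3333-.5,205+(y+.5)/5.3333-.5)
def px2(x,y): return (175+(x-400+.5)/5.3333-.5,213+(y+.5)/5.3333-.5)
for f,sc in((px,[(46,107),(190,13),(316,200),(173,296)]),(px2,[(487,46),(658,38),(667,266),(491,275)])):
    P=np.array([onz(t,f(*q),.012) for q in sc]); print(P.round(4),P.mean(0).round(4),[np.linalg.norm(P[i]-P[(i+1)%4]).round(4) for i in range(4)])
    c=P.mean(0); print("ring",onz(t,f(181,155) if f is px else f(577,155),.012).round(4))
    for h in (0,.155): print(h,proj(s,[c[0],c[1],h]),proj(t,[c[0],c[1],h]))
```

```text
[[ 0.5728 -0.1267  0.012 ]
 [ 0.6261 -0.2101  0.012 ]
 [ 0.5186 -0.2793  0.012 ]
 [ 0.4653 -0.1964  0.012 ]] [ 0.5457 -0.2031  0.012 ] [np.float64(0.099), np.float64(0.1279), np.float64(0.0985), np.float64(0.1282)]
ring [ 0.5449 -0.2028  0.012 ]
0 [[276.62110029 282.79673783]] [[348.05528702 233.77569989]]
0.155 [[276.88465157 245.7113709 ]] [[356.12012387 228.22884556]]
[[0.5859 0.2731 0.012 ]
 [0.5899 0.1757 0.012 ]
 [0.4612 0.1698 0.012 ]
 [0.4565 0.269  0.012 ]] [0.5234 0.2219 0.012 ] [np.float64(0.0974), np.float64(0.1289), np.float64(0.0992), np.float64(0.1296)]
ring [0.5238 0.221  0.012 ]
0 [[258.08161078 196.60318949]] [[208.05694934 242.11422114]]
0.155 [[257.34418042 161.23933124]] [[199.98889169 237.50230958]]
```

View pics/crops2.png

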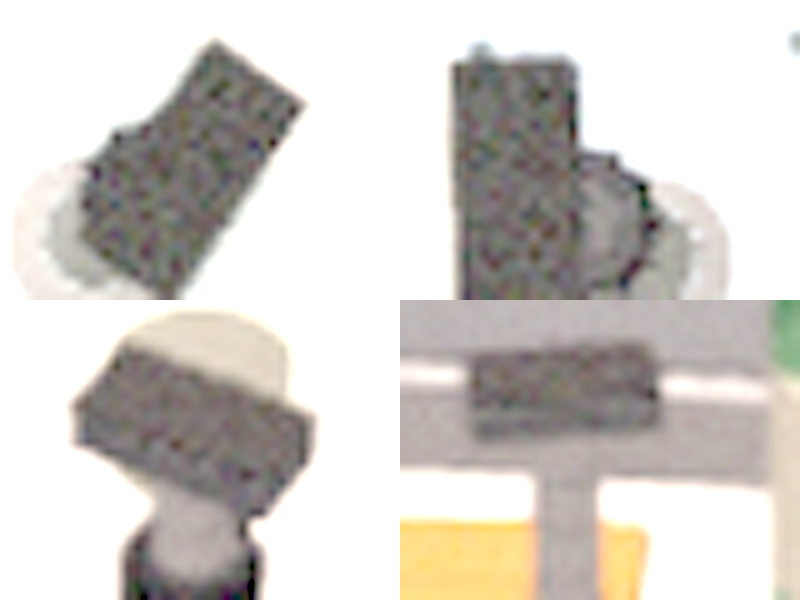

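The zoomed crops separate the top faces from the front faces. The lower head's top-face corners in the side crop are at about (127,343), (315,412), (262,480) and (75,405). The twin's are at (470,355), (655,345), (660,400) and (472,405).

Run:
```python
from h import *
import pickle
s=pickle.load(open("side0.pkl","rb"));t=pickle.load(open("top0.pkl","rb"))
f=lambda q,o,k,b:((q[0]-b[0]+.5)/k-.5+o[0],(q[1]-b[1]+.5)/k-.5+o[1])
tl=[f(q,(315,205),16/3,(0,0)) for q in [(248,45),(300,80),(225,188),(177,152)]]
tt=[f(q,(175,213),16/3,(400,0)) for q in [(470,46),(538,46),(538,186),(470,186)]]
sl=[f(q,(257,222),10,(0,300)) for q in [(127,343),(315,412),(262,482),(75,405)]]
st=[f(q,(240,130),10,(400,300)) for q in [(470,355),(655,345),(660,400),(472,405)]]
for n,a,b,xy in(("low",tl,sl,(.5455,-.203)),("twin",tt,st,(.5236,.2215))):
    ca,cb=np.mean(a,0),np.mean(b,0)
    X=tri(t,ca,s,cb); print(n,"tri",X.round(4),proj(t,X)-ca,proj(s,X)-cb)
    # z from side centre alone with axis known
    zs=np.linspace(.15,.32,1701); d=[abs(proj(s,[*xy,z])[0,1]-cb[1]) for z in zs]; print(" z from axis",zs[np.argmin(d)])
    for c,q in((t,a),(s,b)):
        P=np.array([onz(c,u,X[2]) for u in q]); print(P.round(4).tolist(),[round(float(np.linalg.norm(P[i]-P[(i+1)%4])),4) for i in range(4)],P.mean(0).round(4))
        e=[P[(i+1)%4]-P[i] for i in range(4)]; print(" edge angles mod pi/2 deg",[round(float(np.degrees(np.arctan2(v[1],v[0])))%180,1) for v in e])
```

```text
low tri [ 0.544  -0.203   0.2054] [[0.00115804 0.37920015]] [[ 0.35539639 -0.05242152]]
 z from axis 0.205
[[0.5804, -0.2093, 0.2054], [0.5628, -0.2347, 0.2054], [0.5097, -0.1959, 0.2054], [0.5276, -0.1726, 0.2054]] [0.031, 0.0658, 0.0294, 0.0643] [ 0.5451 -0.2031  0.2054]
 edge angles mod pi/2 deg [55.3, 143.8, 52.4, 145.2]
[[0.527, -0.1731, 0.2054], [0.5761, -0.2071, 0.2054], [0.5583, -0.2339, 0.2054], [0.5102, -0.1975, 0.2054]] [0.0597, 0.0322, 0.0603, 0.0297] [ 0.5429 -0.2029  0.2054]
 edge angles mod pi/2 deg [145.3, 56.3, 142.9, 55.4]
twin tri [0.5214 0.2213 0.2529] [[-2.18227799e-04  4.22704681e-01]] [[ 0.3167106 -0.0426442]]
 z from axis 0.2524
[[0.5559, 0.238, 0.2529], [0.5557, 0.2056, 0.2529], [0.4894, 0.2048, 0.2529], [0.4895, 0.237, 0.2529]] [0.0324, 0.0663, 0.0322, 0.0664] [0.5226 0.2214 0.2529]
 edge angles mod pi/2 deg [89.6, 0.7, 89.8, 0.9]
[[0.49, 0.2377, 0.2529], [0.5521, 0.2378, 0.2529], [0.5507, 0.2033, 0.2529], [0.4887, 0.2064, 0.2529]] [0.0622, 0.0346, 0.0621, 0.0313] [0.5204 0.2213 0.2529]
 edge angles mod pi/2 deg [0.1, 87.7, 177.1, 87.7]
```

Request:
{"name": "jog_arm", "arguments": {"motion": [[0,0,-0.17,0.945,1],[0,0,-0.17,0.945,1],[0,0,-0.17,0.945,1],[0,0,-0.17,0.945,1],[0,0,-0.17,0.945,1],[0,0,-0.17,0.945,1],[0,0,-0.17,0.945,1],[0,0,-0.17,0.945,1],[0,0,-0.17,0.945,1],[0,0,-0.17,0.945,1],[0,0,-0.17,0.945,1],[0,0,-0.17,0.945,1]]}}

```text
clock: 1.3
position: [0.1767, -0.5993, 0.2924]
tool_rot: [-3.141, 0.001, -0.624]
force: [-0.1, -0.3, 0.0]
grip_width: 0.0858
finger_force: 0.0
```

```bash
cat >> h.py <<'E'
def togo(x,y,z,yaw):
    s=bot.observe();p=s["position"];r=s["tool_rot"]
    from scipy.spatial.transform import Rotation as Ro
    R=Ro.from_euler("xyz",r).as_matrix(); d=R.T@(np.array([x,y,z])-p)
    dy=(r[2]-yaw+np.pi)%(2*np.pi)-np.pi
    print("t",round(s["clock"],2),"pos",p.round(4),"rot",r.round(4),"mm",(d*1000).round(1),"units",(d/.03).round(2),"turn",round(dy,3),round(dy/.08,2))
    print(" F",s["force"].round(2),"M",s["moment"].round(3),"w",round(s["grip_width"],4),"ff",round(s["finger_force"],1),"q",s["qpos"].round(2))
E
python3 -c "
from h import *
togo(.545,-.203,.29,-.62)"
```

```text
t 1.3 pos [ 0.1767 -0.5993  0.2924] rot [-3.1412e+00  6.0000e-04 -6.2350e-01] mm [  67.6 -536.7    2.5] units [  2.25 -17.89   0.08] turn -0.004 -0.04
 F [-0.1  -0.31  0.01] M [-0.045  0.011 -0.005] w 0.0858 ff 0.0 q [ 1.06  0.47  0.19  1.53 -0.09  1.14 -0.93]
```

Request:
{"name": "jog_arm", "arguments": {"motion": [[0.11,-0.5,0,0,1],[0.11,-0.9,0,0,1],[0.11,-0.9,0,0,1],[0.11,-0.9,0,0,1],[0.11,-0.9,0,0,1],[0.11,-0.9,0,0,1],[0.11,-0.9,0,0,1],[0.11,-0.9,0,0,1],[0.11,-0.9,0,0,1],[0.11,-0.9,0,0,1],[0.11,-0.9,0,0,1],[0.11,-0.9,0,0,1]]}}

```text
clock: 2.5
position: [0.3913, -0.3668, 0.2922]
tool_rot: [-3.141, 0.0, -0.618]
force: [0.6, -1.0, 0.1]
grip_width: 0.0852
finger_force: 0.0
```

Request:
{"name": "jog_arm", "arguments": {"motion": [[0.11,-0.9,0,0,1],[0.11,-0.9,0,0,1],[0.11,-0.9,0,0,1],[0.11,-0.9,0,0,1],[0.11,-0.9,0,0,1],[0.11,-0.9,0,0,1],[0.11,-0.9,0,0,1],[0.11,-0.7,0,0,1],[0.11,-0.4,0,0,1],[0,0,0,0,1]]}}

```text
clock: 3.5
position: [0.5444, -0.2037, 0.292]
tool_rot: [-3.141, 0.001, -0.617]
force: [-0.9, 0.3, -1.0]
grip_width: 0.0855
finger_force: 0.0
```

```bash
python3 -c "
from h import *
c=cam('top');d=cam('side')
im=np.hstack([cv2.resize(c['img'][150:290,290:430,::-1],(400,400)),cv2.resize(d['img'][150:290,210:350,::-1],(400,400))])
cv2.imwrite('pics/above.png',np.clip(im*1.5,0,255))
togo(.545,-.203,.2,-.62)"
```

```text
t 3.6 pos [ 0.543  -0.2059  0.2923] rot [ 3.141e+00  4.000e-04 -6.204e-01] mm [-0.  -3.6 92.3] units [-0.   -0.12  3.08] turn -0.0 -0.0
 F [-0.1  -0.33  0.51] M [-0.025  0.014 -0.002] w 0.0852 ff 0.0 q [ 0.26  0.39  0.01  1.65 -0.    1.1  -1.93][ WARN:0@1.091] global loadsave.cpp:1063 imwrite_ Unsupported depth image for selected encoder is fallbacked to CV_8U.
```

View pics/above.png

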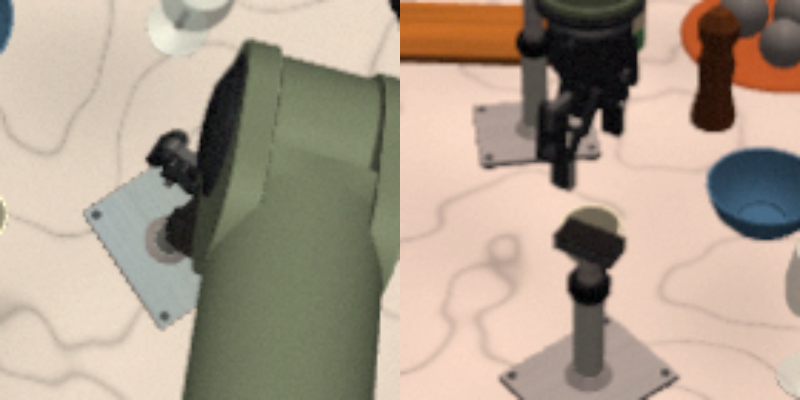

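The gripper hangs over the lower head: in the side crop the fingers are at (575,150) and the head at (590,240). Next I descend to the grasp height.

Request:
{"name": "jog_arm", "arguments": {"motion": [[0,-0.1,0,0,1],[0,0,0.7,0,1],[0,0,0.8,0,1],[0,0,0.8,0,1],[0,0,0.6,0,1],[0,0,0.5,0,1],[0,0,0.5,0,1],[0,0,0,0,1],[0,0,0,0,1]]}}

```text
clock: 4.5
position: [0.5452, -0.2033, 0.1759]
tool_rot: [3.141, -0.0, -0.621]
force: [-0.2, -0.6, 1.1]
grip_width: 0.0853
finger_force: 0.0
```

```bash
python3 -c "
from h import *
togo(.545,-.203,.176,-.62)"
```

```text
t 4.5 pos [ 0.5452 -0.2033  0.1759] rot [ 3.1415 -0.     -0.6211] mm [-0.3 -0.2 -0.1] units [-0.01 -0.01 -0.  ] turn -0.001 -0.01
 F [-0.22 -0.55  1.13] M [ 0.006 -0.065  0.053] w 0.0853 ff 0.0 q [ 0.26  0.52 -0.    1.77  0.    0.85 -1.94]
```

Request:
{"name": "jog_arm", "arguments": {"motion": [[0,0,0,0,0.5],[0,0,0,0,0.45],[0,0,0,0,0.42],[0,0,0,0,0.4],[0,0,0,0,0.4]], "newtons": 20}}

```text
clock: 5.0
position: [0.5452, -0.2033, 0.1757]
tool_rot: [3.141, -0.0, -0.621]
force: [-2.0, -3.1, 2.2]
grip_width: 0.0342
finger_force: 1.7
```

```bash
python3 -c "
from h import *
togo(.545,-.203,.176,-.62)"
```

```text
t 5.0 pos [ 0.5452 -0.2033  0.1757] rot [ 3.1412e+00 -3.0000e-04 -6.2080e-01] mm [-0.4 -0.1 -0.3] units [-0.01 -0.   -0.01] turn -0.001 -0.01
 F [-1.95 -3.06  2.23] M [-0.633  0.427 -0.056] w 0.0342 ff 1.7 q [ 0.26  0.52 -0.    1.77  0.    0.85 -1.94]
```

Request:
{"name": "jog_arm", "arguments": {"motion": [[0,0,0,0,0.37],[0,0,0,0,0.35],[0,0,0,0,0.33],[0,0,0,0,0.3],[0,0,0,0,0.3]], "newtons": 20}}

```text
clock: 5.5
position: [0.5446, -0.204, 0.1756]
tool_rot: [3.14, 0.0, -0.622]
force: [-5.3, -6.6, 5.1]
grip_width: 0.032
finger_force: 21.0
```

```bash
python3 -c "
from h import *
togo(.545,-.203,.176,-.62)"
```

```text
t 5.5 pos [ 0.5446 -0.204   0.1756] rot [ 3.1401e+00  2.0000e-04 -6.2150e-01] mm [-0.3 -1.  -0.4] units [-0.01 -0.03 -0.01] turn -0.002 -0.02
 F [-5.34 -6.59  5.1 ] M [-1.24   1.12   0.043] w 0.032 ff 21.0 q [ 0.26  0.52 -0.    1.77  0.    0.85 -1.94]
```

Request:
{"name": "jog_arm", "arguments": {"motion": [[0,0.03,-0.01,0,0.3],[0,0,0,0,0.3]]}}

```text
clock: 5.7
position: [0.5446, -0.2041, 0.1757]
tool_rot: [3.141, -0.0, -0.621]
force: [-3.6, -5.4, -0.7]
grip_width: 0.0319
finger_force: 20.9
```

```bash
python3 -c "
from h import *
togo(.545,-.203,.176,-.62)"
```

```text
t 5.7 pos [ 0.5446 -0.2041  0.1757] rot [ 3.1411 -0.     -0.621 ] mm [-0.3 -1.1 -0.3] units [-0.01 -0.04 -0.01] turn -0.001 -0.01
 F [-3.6  -5.42 -0.7 ] M [-0.923  0.334  0.014] w 0.0319 ff 20.9 q [ 0.26  0.52 -0.    1.77  0.    0.85 -1.94]
```

Request:
{"name": "jog_arm", "arguments": {"motion": [[0,0.06,0,0,0.3],[0,0,0,0,0.3]]}}

```text
clock: 5.9
position: [0.5445, -0.2042, 0.1757]
tool_rot: [-3.14, -0.0, -0.62]
force: [4.7, 2.2, -3.3]
grip_width: 0.0316
finger_force: 20.7
```

```bash
python3 -c "
from h import *
togo(.545,-.203,.176,-.62)"
```

```text
t 5.9 pos [ 0.5445 -0.2042  0.1757] rot [-3.1402e+00 -4.0000e-04 -6.1960e-01] mm [-0.3 -1.3 -0.3] units [-0.01 -0.04 -0.01] turn 0.0 0.01
 F [ 4.65  2.16 -3.29] M [ 0.315 -0.831 -0.095] w 0.0316 ff 20.7 q [ 0.26  0.52 -0.    1.77  0.    0.85 -1.93]
```

Request:
{"name": "jog_arm", "arguments": {"motion": [[0,-0.02,-0.005,0,0.28],[0,0,0,0,0.2],[0,0,0,0,0.2],[0,0,0,0,0.2]], "newtons": 80}}

```text
clock: 6.3
position: [0.5445, -0.2042, 0.1759]
tool_rot: [-3.141, -0.0, -0.62]
force: [5.3, 2.2, -4.9]
grip_width: 0.031
finger_force: 79.7
```

```bash
python3 -c "
from h import *
togo(.545,-.203,.176,-.62)"
```

```text
t 6.3 pos [ 0.5445 -0.2042  0.1759] rot [-3.141e+00 -3.000e-04 -6.200e-01] mm [-0.3 -1.3 -0.1] units [-0.01 -0.04 -0.  ] turn -0.0 -0.0
 F [ 5.28  2.17 -4.92] M [ 0.342 -1.107 -0.034] w 0.031 ff 79.7 q [ 0.26  0.52 -0.    1.77  0.    0.85 -1.94]
```

Request:
{"name": "jog_arm", "arguments": {"motion": [[0.01,-0.02,0.008,-0.2,0.2],[0,0,0,-0.3,0.2],[0,0,0,-0.3,0.2],[0,0,0,-0.3,0.2]]}}

```text
clock: 6.7
position: [0.5445, -0.2042, 0.1757]
tool_rot: [3.141, 0.0, -0.53]
force: [-1.2, 1.3, 0.9]
grip_width: 0.0308
finger_force: 80.3
```

```bash
python3 -c "
from h import *
togo(.545,-.203,.176,-.62)"
```

```text
t 6.7 pos [ 0.5445 -0.2042  0.1757] rot [ 3.1414e+00  3.0000e-04 -5.2980e-01] mm [-0.2 -1.3 -0.3] units [-0.01 -0.04 -0.01] turn 0.09 1.13
 F [-1.24  1.28  0.91] M [0.238 0.147 0.368] w 0.0308 ff 80.3 q [ 0.28  0.52 -0.03  1.77  0.02  0.85 -1.86]
```

Request:
{"name": "jog_arm", "arguments": {"motion": [[0,0,0,0,0.2],[0,0,0,0,0.2]]}}

```text
clock: 6.9
position: [0.5446, -0.2042, 0.1756]
tool_rot: [3.141, 0.0, -0.532]
force: [-1.1, 1.5, -0.5]
grip_width: 0.031
finger_force: 80.2
```

```bash
python3 -c "
from h import *
togo(.545,-.203,.176,-.62)"
```

```text
t 6.9 pos [ 0.5446 -0.2042  0.1756] rot [ 3.1415e+00  4.0000e-04 -5.3230e-01] mm [-0.2 -1.3 -0.4] units [-0.01 -0.04 -0.01] turn 0.088 1.1
 F [-1.07  1.47 -0.49] M [0.239 0.149 0.584] w 0.031 ff 80.2 q [ 0.28  0.52 -0.03  1.77  0.02  0.85 -1.86]
```

Request:
{"name": "jog_arm", "arguments": {"motion": [[0,0,0,-0.3,0.2],[0,0,0,-0.3,0.2],[0,0,0,-0.3,0.2],[0,0,0,-0.3,0.2]]}}

```text
clock: 7.3
position: [0.5445, -0.2042, 0.1756]
tool_rot: [-3.142, 0.0, -0.435]
force: [-2.5, 0.7, -3.7]
grip_width: 0.0308
finger_force: 79.7
```

```bash
python3 -c "
from h import *
togo(.545,-.203,.176,-.62)
c=cam('side'); cv2.imwrite('pics/tw.png',np.clip(cv2.resize(c['img'][190:310,200:360,::-1],(800,600),interpolation=cv2.INTER_CUBIC)*1.6,0,255).astype(np.uint8))"
```

```text
t 7.3 pos [ 0.5445 -0.2042  0.1756] rot [-3.1416e+00  5.0000e-04 -4.3480e-01] mm [-0.1 -1.3 -0.4] units [-0.   -0.04 -0.01] turn 0.185 2.32
 F [-2.47  0.68 -3.66] M [ 0.189  0.319 -0.176] w 0.0308 ff 79.7 q [ 0.29  0.52 -0.05  1.77  0.03  0.85 -1.78]
```

View pics/tw.png

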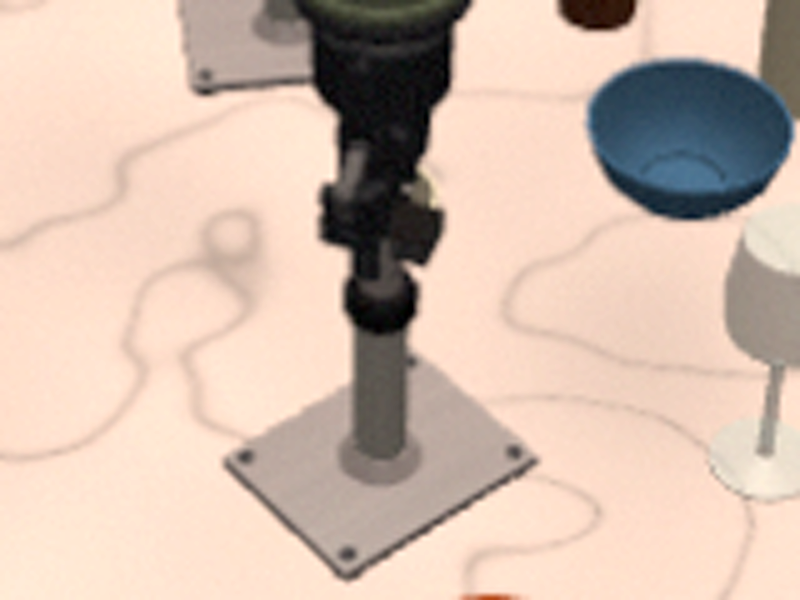

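The lower stand is gripped. The foot's screws are at (246,457), (348,553) and (514,452) in the crop, and I'll compare those against the start picture.

```bash
cat >> h.py <<'E'
import pickle
def footshift(r=(205,255,360,320)):
    # sub-pixel optical-flow tracking of the foot's screws/edges, side view, vs. start
    a=cv2.cvtColor(pickle.load(open("side0.pkl","rb"))["img"],cv2.COLOR_RGB2GRAY);c=cam("side");b=cv2.cvtColor(c["img"],cv2.COLOR_RGB2GRAY)
    p=np.array([[249,281.3],[269.5,300.5],[302.7,280.3]],np.float32)[:,None]
    q,st,_=cv2.calcOpticalFlowPyrLK(a,b,p,None,winSize=(13,13),maxLevel=1)
    print("foot shift px",(q-p)[:,0].round(2).tolist(),st.ravel()); return c
E
python3 -c "
from h import *
footshift()"
```

```text
foot shift px [[0.09000000357627869, 0.05000000074505806], [0.019999999552965164, -0.03999999910593033], [-0.10000000149011612, 0.029999999329447746]] [1 1 1]
```

Request:
{"name": "jog_arm", "arguments": {"motion": [[0,0,0,-0.5,0.2],[0,0,0,-0.7,0.2],[0,0,0,-0.7,0.2],[0,0,0,-0.7,0.2],[0,0,0,-0.7,0.2]]}}

```text
clock: 7.9
position: [0.5445, -0.2043, 0.1755]
tool_rot: [3.142, 0.001, -0.171]
force: [-1.1, -0.2, -5.1]
grip_width: 0.0307
finger_force: 79.6
```

```bash
python3 -c "
from h import *
togo(.5445,-.2042,.176,-.62)
footshift()"
```

```text
t 7.9 pos [ 0.5445 -0.2043  0.1755] rot [ 3.1416e+00  5.0000e-04 -1.7070e-01] mm [-0.  -0.1 -0.5] units [-0.   -0.   -0.02] turn 0.449 5.62
 F [-1.08 -0.24 -5.07] M [ 0.147  0.352 -0.068] w 0.0307 ff 79.6 q [ 0.34  0.52 -0.12  1.77  0.08  0.86 -1.55]
foot shift px [[0.09000000357627869, 0.05000000074505806], [0.029999999329447746, -0.029999999329447746], [-0.10000000149011612, 0.029999999329447746]] [1 1 1]
```

Request:
{"name": "jog_arm", "arguments": {"motion": [[0,0,0,-0.7,0.2],[0,0,0,-0.7,0.2],[0,0,0,-0.7,0.2],[0,0,-0.05,0,0.2],[0,0,-0.1,0,0.2]]}}

```text
clock: 8.45
position: [0.5445, -0.2043, 0.18]
tool_rot: [-3.141, 0.001, -0.007]
force: [-1.1, -0.1, -6.9]
grip_width: 0.0311
finger_force: 79.6
```

```bash
python3 -c "
from h import *
togo(.5445,-.2042,.176,-.62)
footshift()"
```

```text
t 8.45 pos [ 0.5445 -0.2043  0.18  ] rot [-3.1414e+00  6.0000e-04 -6.9000e-03] mm [-0.  -0.1  4. ] units [-0.   -0.    0.13] turn 0.613 7.66
 F [-1.15 -0.08 -6.87] M [0.013 0.341 0.046] w 0.0311 ff 79.6 q [ 0.37  0.52 -0.16  1.76  0.1   0.87 -1.41]
foot shift px [[0.09000000357627869, 0.05000000074505806], [0.009999999776482582, -0.03999999910593033], [-0.10000000149011612, 0.029999999329447746]] [1 1 1]
```

Request:
{"name": "jog_arm", "arguments": {"motion": [[0,0,-0.15,0,0.2],[0,0,-0.2,0,0.2],[0,0,-0.2,0,0.2],[0,0,-0.2,0,0.2],[0,0,-0.2,0,0.2],[0,0,-0.2,0,0.2],[0,0,-0.2,0,0.2],[0,0,-0.08,0,0.2],[0,0,0,0,0.2]]}}

```text
clock: 9.4
position: [0.5447, -0.2043, 0.2238]
tool_rot: [3.141, -0.0, -0.005]
force: [-4.5, -1.4, -3.5]
grip_width: 0.0313
finger_force: 80.1
```

```bash
python3 -c "
from h import *
togo(.5445,-.2042,.2232,-.62)
c=footshift()
A=c['img'][190:265,225:325,::-1];B=pickle.load(open('side0.pkl','rb'))['img'][115:190,205:305,::-1]
f=lambda I:cv2.resize(I,(800,600),interpolation=cv2.INTER_CUBIC)[:, :]
im=np.hstack([f(A)[:,100:500],f(B)[:,200:600]])
cv2.imwrite('pics/up.png',((np.clip(im/255.,0,.4)/.4)**.5*255).astype(np.uint8))"
```

```text
t 9.4 pos [ 0.5447 -0.2043  0.2238] rot [ 3.1414e+00 -2.0000e-04 -4.5000e-03] mm [-0.2 -0.1  0.6] units [-0.01 -0.    0.02] turn 0.615 7.69
 F [-4.53 -1.41 -3.5 ] M [-0.21   1.183 -0.088] w 0.0313 ff 80.1 q [ 0.38  0.46 -0.16  1.72  0.09  0.96 -1.4 ]
foot shift px [[0.09000000357627869, -0.0], [-0.009999999776482582, -0.05000000074505806], [-0.09000000357627869, 0.019999999552965164]] [1 1 1]
```

View pics/up.png

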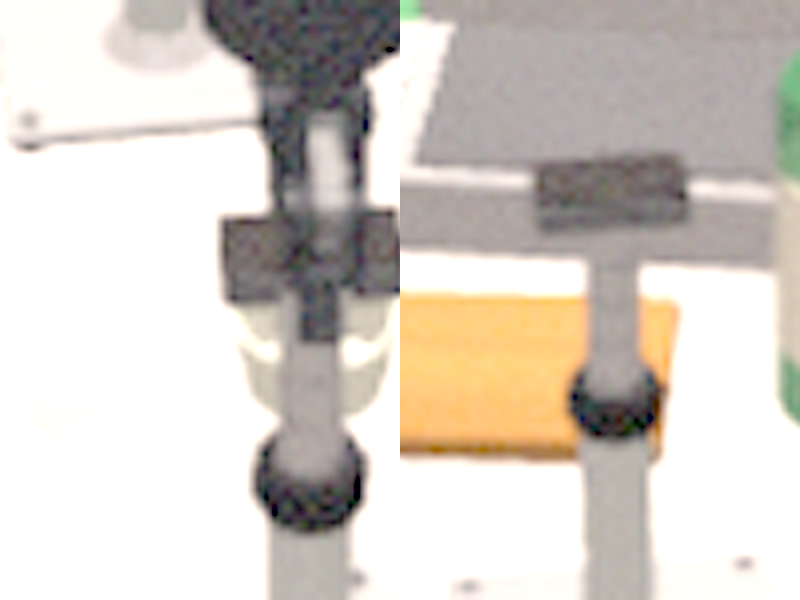

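Run:
```python
from h import *
s=pickle.load(open("side0.pkl","rb"))
L=lambda x,y:(225+(x+100+.5)/8-.5,190+(y+.5)/8-.5)
T=lambda x,y:(205+(x-400+200+.5)/8-.5,115+(y+.5)/8-.5)
zs=np.linspace(.1,.3,4001)
def zof(xy,uv):
    p=proj(s,np.c_[np.tile(xy,(len(zs),1)),zs]); i=np.argmin(abs(p[:,1]-uv[1])); return zs[i].round(4),(p[i,0]-uv[0]).round(2)
cl=np.array([.5445,-.2042]);ct=np.array([.5226,.2214])
for n,f,c,q in(("low",L,cl,[(220,216),(228,303)]),("twin",T,ct,[(536,164),(541,233),(687,153),(690,219)])):
    for k,p in enumerate(q):
        off=np.array([-.032 if k<2 else .032,.016 if k%2==0 else -.016])
        if n=="twin": a=np.radians(0.5); off=np.array([[np.cos(a),-np.sin(a)],[np.sin(a),np.cos(a)]])@off
        z,du=zof(c+off,f(*p)); print(n,k,"top z",z+(.018 if k%2 else 0),"du",du)
# bush lower silhouette & mouth check: bush bottom front edge
for n,f,c,p in(("low",L,cl,(310,530)),("twin",T,ct,(614,438))):
    print(n,"bush bottom",zof(c+[0,-.02],f(*p)))
```

```text
low 0 top z 0.2537 du -0.16
low 1 top z 0.2603 du -0.07
twin 0 top z 0.2531 du 0.15
twin 1 top z 0.25730000000000003 du 0.31
twin 2 top z 0.2542 du 0.31
twin 3 top z 0.2598 du 0.9
low bush bottom (np.float64(0.1356), np.float64(1.41))
twin bush bottom (np.float64(0.1355), np.float64(1.37))
```

Request:
{"name": "jog_arm", "arguments": {"motion": [[-0.015,0,0.013,0,0.2],[0,0,0,0.5,0.2],[0,0,0,0.9,0.2],[0,0,0,0.9,0.2],[0,0,0,0.7,0.2],[0,0,0,0.2,0.2],[0,0,0,0,0.2]]}}

```text
clock: 10.15
position: [0.5446, -0.2043, 0.2231]
tool_rot: [3.142, -0.001, -0.26]
force: [-2.6, -2.4, -4.2]
grip_width: 0.031
finger_force: 80.2
```

```bash
python3 -c "
from h import *
togo(.5445,-.2042,.2232,-.62)
c=footshift()"
```

```text
t 10.15 pos [ 0.5446 -0.2043  0.2231] rot [ 3.1415e+00 -7.0000e-04 -2.5960e-01] mm [-0.1 -0.  -0.1] units [-0. -0. -0.] turn 0.36 4.51
 F [-2.61 -2.45 -4.24] M [-0.237  0.576 -0.164] w 0.031 ff 80.2 q [ 0.33  0.46 -0.1   1.72  0.06  0.96 -1.62]
foot shift px [[0.07000000029802322, 0.03999999910593033], [0.0, -0.029999999329447746], [-0.07000000029802322, 0.029999999329447746]] [1 1 1]
```

Request:
{"name": "jog_arm", "arguments": {"motion": [[0,0,0,0.5,0.2],[0,0,0,0.5,0.2],[0,0,0,0,0.2]]}}

```text
clock: 10.5
position: [0.5445, -0.2043, 0.2229]
tool_rot: [-3.141, -0.001, -0.34]
force: [-2.7, -1.9, -2.9]
grip_width: 0.0311
finger_force: 80.2
```

```bash
python3 -c "
from h import *
togo(.5445,-.2042,.2232,-.62)"
```

```text
t 10.5 pos [ 0.5445 -0.2043  0.2229] rot [-3.1415e+00 -5.0000e-04 -3.4010e-01] mm [-0.  -0.1 -0.3] units [-0.   -0.   -0.01] turn 0.28 3.5
 F [-2.68 -1.92 -2.87] M [-0.306  0.349 -0.03 ] w 0.0311 ff 80.2 q [ 0.32  0.46 -0.09  1.73  0.05  0.96 -1.7 ]
```

Request:
{"name": "jog_arm", "arguments": {"motion": [[0,0,0,0.5,0.2],[0,0,0,0.5,0.2],[0,0,0,0,0.2]]}}

```text
clock: 10.8
position: [0.5446, -0.2042, 0.2229]
tool_rot: [-3.141, -0.001, -0.419]
force: [-1.7, -3.0, -4.2]
grip_width: 0.0311
finger_force: 80.2
```

```bash
python3 -c "
from h import *
togo(.5445,-.2042,.2232,-.62)"
```

```text
t 10.8 pos [ 0.5446 -0.2042  0.2229] rot [-3.1414e+00 -5.0000e-04 -4.1930e-01] mm [-0.1  0.  -0.3] units [-0.    0.   -0.01] turn 0.201 2.51
 F [-1.74 -2.96 -4.16] M [-0.246  0.271 -0.099] w 0.0311 ff 80.2 q [ 0.3   0.46 -0.07  1.73  0.04  0.96 -1.77]
```

Request:
{"name": "jog_arm", "arguments": {"motion": [[0,0,0,0.5,0.2],[0,0,0,0.5,0.2],[0,0,0,0,0.2]]}}

```text
clock: 11.1
position: [0.5445, -0.2041, 0.2228]
tool_rot: [-3.141, -0.0, -0.499]
force: [0.4, -2.0, -3.6]
grip_width: 0.031
finger_force: 80.2
```

```bash
python3 -c "
from h import *
togo(.5445,-.2042,.2232,-.62)"
```

```text
t 11.1 pos [ 0.5445 -0.2041  0.2228] rot [-3.1414e+00 -4.0000e-04 -4.9860e-01] mm [-0.   0.1 -0.4] units [-0.    0.   -0.01] turn 0.121 1.52
 F [ 0.43 -1.97 -3.59] M [-0.288  0.172  0.051] w 0.031 ff 80.2 q [ 0.29  0.46 -0.05  1.73  0.03  0.95 -1.84]
```

Request:
{"name": "jog_arm", "arguments": {"motion": [[0,0,-0.015,0,0.2],[0,0,0,0.4,0.2],[0,0,0,0.4,0.2],[0,0,0,0,0.2]]}}

```text
clock: 11.5
position: [0.5444, -0.2041, 0.223]
tool_rot: [-3.142, 0.0, -0.566]
force: [3.4, -1.0, -11.3]
grip_width: 0.0308
finger_force: 80.3
```

```bash
python3 -c "
from h import *
togo(.5445,-.2042,.2232,-.62)"
```

```text
t 11.5 pos [ 0.5444 -0.2041  0.223 ] rot [-3.1416e+00  1.0000e-04 -5.6560e-01] mm [ 0.2  0.  -0.2] units [ 0.01  0.   -0.01] turn 0.054 0.68
 F [  3.43  -1.01 -11.28] M [-0.232 -0.545  0.381] w 0.0308 ff 80.3 q [ 0.28  0.46 -0.03  1.73  0.02  0.95 -1.9 ]
```

Request:
{"name": "jog_arm", "arguments": {"motion": [[0,0,0,0.4,0.2],[0,0,0,0.4,0.2],[0,0,0,0,0.2]]}}

```text
clock: 11.8
position: [0.5441, -0.204, 0.223]
tool_rot: [3.141, 0.001, -0.63]
force: [0.2, -0.1, -11.6]
grip_width: 0.0311
finger_force: 80.4
```

```bash
python3 -c "
from h import *
togo(.5445,-.2042,.2232,-.62)"
```

```text
t 11.8 pos [ 0.5441 -0.204   0.223 ] rot [ 3.1415e+00  5.0000e-04 -6.3010e-01] mm [ 0.4 -0.1 -0.2] units [ 0.01 -0.   -0.01] turn -0.01 -0.13
 F [  0.17  -0.05 -11.64] M [-0.044 -0.173  0.45 ] w 0.0311 ff 80.4 q [ 0.27  0.46 -0.02  1.73  0.01  0.95 -1.95]
```

```bash
cat >> h.py <<'E'
def mz(n=6):
    m=[]
    for _ in range(n): cam("top"); m.append(bot.observe()["moment"][2])
    print("Mz",np.round(m,3),np.mean(m).round(3))
E
python3 -c "
from h import *
mz();footshift();togo(.5445,-.2042,.2232,-.62)"
```

```text
Mz [0.43  0.436 0.425 0.481 0.496 0.45 ] 0.453
foot shift px [[0.05000000074505806, -0.8399999737739563], [-1.149999976158142, -0.27000001072883606], [-0.25999999046325684, 0.7699999809265137]] [1 1 1]
t 12.15 pos [ 0.5441 -0.204   0.223 ] rot [-3.1416e+00  5.0000e-04 -6.2820e-01] mm [ 0.4 -0.1 -0.2] units [ 0.01 -0.   -0.01] turn -0.008 -0.1
 F [ -0.73   1.8  -12.05] M [0.278 0.049 0.475] w 0.0309 ff 80.3 q [ 0.27  0.46 -0.02  1.73  0.01  0.95 -1.95]
```

The foot has turned slightly, because the grip was lifting the stand by about 12 N and that unloaded its feet. I'll measure how far it turned.

```bash
cat >> h.py <<'E'
def footpose(p=((249,281.3),(269.5,300.5),(302.7,280.3))):
    c=cam("side");a0=pickle.load(open("side0.pkl","rb"))["img"]
    a=cv2.cvtColor(a0,cv2.COLOR_RGB2GRAY);b=cv2.cvtColor(c["img"],cv2.COLOR_RGB2GRAY)
    p=np.array(p,np.float32)[:,None]
    q,st,_=cv2.calcOpticalFlowPyrLK(a,b,p,None,winSize=(13,13),maxLevel=1)
    A=np.array([onz(c,u,.012)[:2] for u in p[:,0]]);B=np.array([onz(c,u,.012)[:2] for u in q[:,0]])
    ctr=np.array([.5445,-.2042]);am,bm=A.mean(0),B.mean(0)
    X=A-am;Y=B-bm; th=np.arctan2((X[:,0]*Y[:,1]-X[:,1]*Y[:,0]).sum(),(X*Y).sum())
    R=np.array([[np.cos(th),-np.sin(th)],[np.sin(th),np.cos(th)]])
    print("foot turn ccw",th.round(4),"axis shift mm",((bm+R@(ctr-am)-ctr)*1000).round(2),"screws mm",((B-A)*1000).round(1).tolist())
E
python3 -c "
from h import *
footpose()"
```

```text
foot turn ccw -0.0402 axis shift mm [-0.3   0.15] screws mm [[0.4, 3.4], [-3.2, 1.4], [-1.2, -3.0]]
```

Request:
{"name": "jog_arm", "arguments": {"motion": [[0,0,-0.005,0,0.2],[0,0,0,-0.25,0.2],[0,0,0,-0.25,0.2],[0,0,0,0,0.2]]}}

```text
clock: 12.6
position: [0.5442, -0.2041, 0.2231]
tool_rot: [-3.141, 0.0, -0.587]
force: [0.2, 2.5, -17.7]
grip_width: 0.0311
finger_force: 80.5
```

```bash
python3 -c "
from h import *
togo(.5445,-.2042,.2232,-.62);mz(2);footpose()"
```

```text
t 12.6 pos [ 0.5442 -0.2041  0.2231] rot [-3.1415e+00  5.0000e-04 -5.8720e-01] mm [ 0.3 -0.1 -0.1] units [ 0.01 -0.   -0.  ] turn 0.033 0.41
 F [  0.15   2.54 -17.69] M [ 0.641 -0.278  0.372] w 0.0311 ff 80.5 q [ 0.28  0.46 -0.03  1.73  0.01  0.95 -1.91]
Mz [0.363 0.365] 0.364
foot turn ccw -0.0405 axis shift mm [-0.33  0.21] screws mm [[0.3, 3.6], [-3.3, 1.3], [-1.2, -3.0]]
```

Request:
{"name": "jog_arm", "arguments": {"motion": [[0,0,0,-0.25,0.2],[0,0,0,-0.25,0.2],[0,0,0,0,0.2]]}}

```text
clock: 13.05
position: [0.5443, -0.2042, 0.2234]
tool_rot: [-3.141, 0.0, -0.547]
force: [0.1, 2.9, -16.3]
grip_width: 0.031
finger_force: 80.8
```

```bash
python3 -c "
from h import *
togo(.5445,-.2042,.2232,-.62);mz(2);footpose()"
```

```text
t 13.05 pos [ 0.5443 -0.2042  0.2234] rot [-3.1415  0.     -0.5473] mm [ 0.2 -0.2  0.2] units [ 0.01 -0.01  0.01] turn 0.073 0.91
 F [  0.09   2.93 -16.27] M [ 0.706 -0.087  0.144] w 0.031 ff 80.8 q [ 0.28  0.46 -0.04  1.73  0.02  0.95 -1.88]
Mz [0.116 0.147] 0.132
foot turn ccw -0.0407 axis shift mm [-0.35  0.19] screws mm [[0.2, 3.6], [-3.3, 1.3], [-1.3, -3.0]]
```

Request:
{"name": "jog_arm", "arguments": {"motion": [[0,0,0.012,-0.5,0.2],[0,0,0,-0.9,0.2],[0,0,0,-0.9,0.2],[0,0,0,-0.9,0.2],[0,0,0,-0.9,0.2],[0,0,0,-0.9,0.2],[0,0,0,-0.9,0.2],[0,0,0,-0.9,0.2],[0,0,0,-0.9,0.2],[0,0,0,-0.9,0.2],[0,0,0,-0.9,0.2],[0,0,0,-0.9,0.2]]}}

```text
clock: 14.4
position: [0.5443, -0.2045, 0.2236]
tool_rot: [3.141, -0.0, 0.286]
force: [-3.7, 2.9, -7.8]
grip_width: 0.031
finger_force: 82.0
```

```bash
python3 -c "
from h import *
togo(.5445,-.2042,.2232,.56);mz(2);footpose()"
```

```text
t 14.4 pos [ 0.5443 -0.2045  0.2236] rot [ 3.1411e+00 -3.0000e-04  2.8580e-01] mm [ 0.3 -0.2  0.4] units [ 0.01 -0.01  0.01] turn -0.274 -3.43
 F [-3.72  2.86 -7.75] M [ 0.866  0.742 -0.089] w 0.031 ff 82.0 q [ 0.42  0.47 -0.23  1.72  0.13  0.97 -1.14]
Mz [0.069 0.043] 0.056
foot turn ccw -0.0409 axis shift mm [-0.32  0.17] screws mm [[0.3, 3.6], [-3.3, 1.3], [-1.2, -3.1]]
```

Request:
{"name": "jog_arm", "arguments": {"motion": [[0,0,0,-0.9,0.2],[0,0,0,-0.9,0.2],[0,0,0,-0.7,0.2],[0,0,0,-0.3,0.2],[0,0,0,-0.3,0.2],[0,0,0,0,0.2]]}}

```text
clock: 15.15
position: [0.5443, -0.2045, 0.2236]
tool_rot: [3.141, -0.0, 0.531]
force: [-3.8, 3.6, -5.2]
grip_width: 0.0312
finger_force: 82.2
```

```bash
python3 -c "
from h import *
togo(.5445,-.2042,.2232,.56);mz(2);footpose()"
```

```text
t 15.15 pos [ 0.5443 -0.2045  0.2236] rot [ 3.1411e+00 -2.0000e-04  5.3090e-01] mm [ 0.3 -0.2  0.4] units [ 0.01 -0.01  0.01] turn -0.029 -0.36
 F [-3.84  3.56 -5.17] M [ 0.903  0.858 -0.028] w 0.0312 ff 82.2 q [ 0.47  0.47 -0.29  1.72  0.16  0.98 -0.92]
Mz [0.036 0.012] 0.024
foot turn ccw -0.0408 axis shift mm [-0.32  0.17] screws mm [[0.3, 3.5], [-3.3, 1.4], [-1.3, -3.1]]
```

Request:
{"name": "jog_arm", "arguments": {"motion": [[0,0,0,-0.3,0.2],[0,0,0,-0.2,0.2],[0,0,0,0,0.2]]}}

```text
clock: 15.6
position: [0.5445, -0.2047, 0.2235]
tool_rot: [3.141, -0.001, 0.571]
force: [-1.4, 0.7, -3.3]
grip_width: 0.0307
finger_force: 82.5
```

```bash
python3 -c "
from h import *
togo(.5445,-.2042,.2232,.56);mz(2);footpose()"
```

```text
t 15.6 pos [ 0.5445 -0.2047  0.2235] rot [ 3.1407e+00 -5.0000e-04  5.7090e-01] mm [ 0.3 -0.5  0.3] units [ 0.01 -0.02  0.01] turn 0.011 0.14
 F [-1.41  0.66 -3.3 ] M [ 0.276  0.438 -0.959] w 0.0307 ff 82.5 q [ 0.47  0.47 -0.3   1.72  0.16  0.98 -0.89]
Mz [-0.913 -0.942] -0.928
foot turn ccw -0.011 axis shift mm [-0.14 -0.13] screws mm [[0.3, 0.8], [-1.0, 0.0], [-0.5, -0.9]]
```

Request:
{"name": "jog_arm", "arguments": {"motion": [[0,0,0,-0.13,0.2],[0,0,0,0,0.2]]}}

```text
clock: 15.95
position: [0.5445, -0.2046, 0.2231]
tool_rot: [3.141, -0.0, 0.582]
force: [-0.3, -2.8, -3.4]
grip_width: 0.0313
finger_force: 82.6
```

```bash
python3 -c "
from h import *
togo(.5445,-.2042,.2232,.56);mz(2);footpose()"
```

```text
t 15.95 pos [ 0.5445 -0.2046  0.2231] rot [ 3.1409e+00 -3.0000e-04  5.8200e-01] mm [ 0.2 -0.3 -0.1] units [ 0.01 -0.01 -0.  ] turn 0.022 0.27
 F [-0.29 -2.75 -3.41] M [-0.378 -0.024 -1.08 ] w 0.0313 ff 82.6 q [ 0.47  0.47 -0.3   1.72  0.17  0.98 -0.88]
Mz [-1.109 -1.054] -1.081
foot turn ccw -0.0013 axis shift mm [-0.01 -0.16] screws mm [[0.2, -0.2], [-0.1, 0.1], [-0.3, -0.3]]
```

Request:
{"name": "jog_arm", "arguments": {"motion": [[0,0,0,0.6,0.2],[0,0,0,0.9,0.2],[0,0,0,0.9,0.2],[0,0,0,0.9,0.2],[0,0,0,0.9,0.2],[0,0,0,0.9,0.2],[0,0,0,0.9,0.2],[0,0,0,0.9,0.2],[0,0,0,0.9,0.2],[0,0,0,0.9,0.2],[0,0,0,0.9,0.2],[0,0,0,0.9,0.2]]}}

```text
clock: 17.3
position: [0.5444, -0.2044, 0.223]
tool_rot: [3.141, -0.0, -0.26]
force: [-0.2, -3.1, -4.1]
grip_width: 0.0312
finger_force: 82.4
```

Request:
{"name": "jog_arm", "arguments": {"motion": [[0,0,0,0.6,0.2],[0,0,0,0.6,0.2],[0,0,0,0,0.2]]}}

```text
clock: 17.6
position: [0.5445, -0.2043, 0.223]
tool_rot: [3.141, -0.0, -0.354]
force: [-0.4, -4.4, -5.0]
grip_width: 0.031
finger_force: 82.4
```

```bash
python3 -c "
from h import *
togo(.5445,-.2042,.2232,-.62);mz(2);footpose()"
```

```text
t 17.6 pos [ 0.5445 -0.2043  0.223 ] rot [ 3.1411e+00 -5.0000e-04 -3.5400e-01] mm [-0.  -0.1 -0.2] units [-0.   -0.   -0.01] turn 0.266 3.33
 F [-0.35 -4.44 -4.96] M [-0.63  -0.166 -0.053] w 0.031 ff 82.4 q [ 0.32  0.46 -0.08  1.73  0.05  0.96 -1.71]
Mz [-0.075 -0.084] -0.08
foot turn ccw -0.0013 axis shift mm [-0.02 -0.13] screws mm [[0.2, -0.1], [-0.1, 0.1], [-0.2, -0.3]]
```

Request:
{"name": "jog_arm", "arguments": {"motion": [[0,0.015,-0.01,0,0.2],[0,0,0,0.6,0.2],[0,0,0,0.6,0.2],[0,0,0,0.6,0.2],[0,0,0,0,0.2]]}}

```text
clock: 18.25
position: [0.5444, -0.2043, 0.2232]
tool_rot: [-3.141, -0.0, -0.498]
force: [3.9, -2.0, -6.5]
grip_width: 0.0309
finger_force: 82.1
```

```bash
python3 -c "
from h import *
togo(.5445,-.2042,.2232,-.62);mz(2);footpose()"
```

```text
t 18.25 pos [ 0.5444 -0.2043  0.2232] rot [-3.1412e+00 -2.0000e-04 -4.9780e-01] mm [ 0.  -0.1  0. ] units [ 0. -0.  0.] turn 0.122 1.53
 F [ 3.89 -2.02 -6.55] M [-0.202 -0.753 -0.006] w 0.0309 ff 82.1 q [ 0.29  0.46 -0.05  1.73  0.03  0.96 -1.83]
Mz [-0.045 -0.033] -0.039
foot turn ccw -0.0016 axis shift mm [-0.01 -0.15] screws mm [[0.2, -0.2], [-0.1, 0.1], [-0.2, -0.3]]
```

Request:
{"name": "jog_arm", "arguments": {"motion": [[0.01,0,0,0.35,0.2],[0,0,0,0.35,0.2],[0,0,0,0,0.2]]}}

```text
clock: 18.7
position: [0.5445, -0.2044, 0.2233]
tool_rot: [-3.141, 0.0, -0.555]
force: [2.5, 1.8, -5.6]
grip_width: 0.0308
finger_force: 82.2
```

```bash
python3 -c "
from h import *
togo(.5445,-.2042,.2232,-.62);mz(2);footpose()"
```

```text
t 18.7 pos [ 0.5445 -0.2044  0.2233] rot [-3.1413e+00  2.0000e-04 -5.5500e-01] mm [-0.1 -0.2  0.1] units [-0.   -0.01  0.  ] turn 0.065 0.81
 F [ 2.47  1.77 -5.58] M [ 0.651 -0.7    0.135] w 0.0308 ff 82.2 q [ 0.28  0.46 -0.03  1.73  0.02  0.96 -1.89]
Mz [0.255 0.168] 0.211
foot turn ccw -0.0012 axis shift mm [ 0.01 -0.16] screws mm [[0.2, -0.2], [-0.1, 0.0], [-0.2, -0.3]]
```

Request:
{"name": "jog_arm", "arguments": {"motion": [[0,0,0.007,0.25,0.2],[0,0,0,0,0.2]]}}

```text
clock: 19.05
position: [0.5445, -0.2045, 0.2232]
tool_rot: [-3.141, 0.0, -0.575]
force: [2.1, 4.8, -2.5]
grip_width: 0.0308
finger_force: 82.6
```

```bash
python3 -c "
from h import *
togo(.5445,-.2042,.2232,-.62);mz(3);footpose()"
```

```text
t 19.05 pos [ 0.5445 -0.2045  0.2232] rot [-3.1412  0.     -0.5752] mm [-0.1 -0.2  0. ] units [-0.   -0.01  0.  ] turn 0.045 0.56
 F [ 2.08  4.83 -2.53] M [ 1.013 -0.411  0.148] w 0.0308 ff 82.6 q [ 0.28  0.46 -0.03  1.73  0.02  0.95 -1.9 ]
Mz [0.043 0.015 0.077] 0.045
foot turn ccw -0.0012 axis shift mm [ 0.01 -0.16] screws mm [[0.2, -0.2], [-0.1, 0.0], [-0.2, -0.3]]
```

Request:
{"name": "jog_arm", "arguments": {"motion": [[0,0,0.01,0.25,0.2],[0,0,0,0,0.2]]}}

```text
clock: 19.45
position: [0.5445, -0.2045, 0.2232]
tool_rot: [-3.141, -0.0, -0.595]
force: [0.6, 5.6, 1.6]
grip_width: 0.0313
finger_force: 83.1
```

```bash
python3 -c "
from h import *
togo(.5445,-.2042,.2232,-.62);mz(3);footpose()"
```

```text
t 19.45 pos [ 0.5445 -0.2045  0.2232] rot [-3.1411e+00 -2.0000e-04 -5.9520e-01] mm [-0.2 -0.2 -0. ] units [-0.01 -0.01 -0.  ] turn 0.025 0.31
 F [0.57 5.61 1.55] M [ 1.153 -0.249  0.279] w 0.0313 ff 83.1 q [ 0.28  0.46 -0.03  1.73  0.01  0.95 -1.92]
Mz [0.348 0.326 0.375] 0.35
foot turn ccw -0.0011 axis shift mm [-0.02 -0.15] screws mm [[0.1, -0.1], [-0.1, 0.0], [-0.2, -0.3]]
```

Request:
{"name": "jog_arm", "arguments": {"motion": [[0,-0.015,0.008,0.15,0.2],[0,0,0,0,0.2]]}}

```text
clock: 19.85
position: [0.5446, -0.2044, 0.2231]
tool_rot: [3.141, -0.0, -0.607]
force: [-2.6, 4.4, 5.6]
grip_width: 0.0309
finger_force: 83.7
```

```bash
python3 -c "
from h import *
togo(.5445,-.2042,.2232,-.62);mz(3);footpose()"
```

```text
t 19.85 pos [ 0.5446 -0.2044  0.2231] rot [ 3.1414e+00 -2.0000e-04 -6.0650e-01] mm [-0.2 -0.2 -0.1] units [-0.01 -0.01 -0.  ] turn 0.013 0.17
 F [-2.56  4.43  5.58] M [0.888 0.317 0.822] w 0.0309 ff 83.7 q [ 0.27  0.46 -0.02  1.73  0.01  0.95 -1.93]
Mz [0.778 0.797 0.859] 0.812
foot turn ccw -0.0011 axis shift mm [-0.01 -0.16] screws mm [[0.2, -0.2], [-0.1, 0.0], [-0.2, -0.3]]
```

Request:
{"name": "jog_arm", "arguments": {"motion": [[0,0,0.005,0.12,0.2],[0,0,0,0,0.2]]}}

```text
clock: 20.25
position: [0.5446, -0.2044, 0.223]
tool_rot: [-3.142, -0.0, -0.616]
force: [-2.5, 4.4, 5.3]
grip_width: 0.0307
finger_force: 83.5
```

```bash
python3 -c "
from h import *
togo(.5445,-.2042,.2232,-.62);mz(3);footpose()"
```

```text
t 20.25 pos [ 0.5446 -0.2044  0.223 ] rot [-3.1416e+00 -2.0000e-04 -6.1640e-01] mm [-0.2 -0.2 -0.2] units [-0.01 -0.01 -0.01] turn 0.004 0.04
 F [-2.48  4.44  5.28] M [1.217 0.256 0.535] w 0.0307 ff 83.5 q [ 0.27  0.46 -0.02  1.73  0.01  0.95 -1.94]
Mz [0.235 0.22  0.193] 0.216
foot turn ccw -0.0012 axis shift mm [-0.   -0.14] screws mm [[0.2, -0.1], [-0.1, 0.0], [-0.2, -0.3]]
```

```bash
cat >> h.py <<'E'
def tq(n=5):
    r=[]
    for _ in range(n): cam("top"); s=bot.observe(); r.append((s["moment"][2],s["joint_efforts"][6],s["force"][2]))
    print("Mz,tau7,Fz",np.round(r,3).tolist())
E
python3 -c "
from h import *
tq()"
```

```text
Mz,tau7,Fz [[0.213, -0.193, 6.913], [0.19, -0.193, 6.584], [0.199, -0.193, 6.456], [0.17, -0.194, 6.035], [0.172, -0.194, 6.265]]
```

Request:
{"name": "jog_arm", "arguments": {"motion": [[0,0,0,0.06,0.2],[0,0,0,0.06,0.2]]}}

```text
clock: 20.9
position: [0.5446, -0.2044, 0.223]
tool_rot: [-3.141, -0.0, -0.626]
force: [-2.2, 4.5, 6.7]
grip_width: 0.0309
finger_force: 83.7
```

```bash
python3 -c "
from h import *
togo(.5445,-.2042,.2232,-.62);tq(3);footpose()"
```

```text
t 20.9 pos [ 0.5446 -0.2044  0.223 ] rot [-3.1414e+00 -3.0000e-04 -6.2600e-01] mm [-0.2 -0.1 -0.2] units [-0.01 -0.   -0.01] turn -0.006 -0.07
 F [-2.18  4.49  6.69] M [1.073 0.241 0.705] w 0.0309 ff 83.7 q [ 0.27  0.46 -0.02  1.73  0.01  0.95 -1.95]
Mz,tau7,Fz [[0.552, -0.488, 6.097], [0.487, -0.608, 6.4], [0.49, -0.515, 6.564]]
foot turn ccw -0.0013 axis shift mm [ 0.01 -0.16] screws mm [[0.2, -0.1], [-0.0, 0.0], [-0.2, -0.3]]
```

```bash
python3 -c "
from h import *
tq(6);togo(.5445,-.2042,.2232,-.62)"
```

```text
Mz,tau7,Fz [[0.432, -0.475, 6.013], [0.542, -0.474, 6.654], [0.443, -0.474, 6.359], [0.456, -0.474, 5.613], [0.492, -0.474, 6.538], [0.459, -0.474, 5.896]]
t 21.4 pos [ 0.5446 -0.2044  0.223 ] rot [-3.1414e+00 -3.0000e-04 -6.2580e-01] mm [-0.2 -0.1 -0.2] units [-0.01 -0.   -0.01] turn -0.006 -0.07
 F [-1.9   4.12  5.9 ] M [1.052 0.261 0.459] w 0.0308 ff 83.7 q [ 0.27  0.46 -0.02  1.73  0.01  0.95 -1.95]
```

Request:
{"name": "jog_arm", "arguments": {"motion": [[0,-0.01,-0.012,0,0.3],[0,0,0,0,0.4],[0,0,0,0,0.7],[0,0,0,0,1],[0,0,0,0,1],[0,0,0,0,1],[0,0,-0.5,0,1],[0,0,-0.8,0,1],[0,0,-0.9,0,1],[0,0,-0.6,0,1]], "newtons": 20}}

```text
clock: 22.4
position: [0.5451, -0.2044, 0.3085]
tool_rot: [-3.141, -0.001, -0.625]
force: [-0.4, 0.1, 0.0]
grip_width: 0.0854
finger_force: 0.0
```

```bash
python3 -c "
from h import *
togo(.5445,-.2042,.26,-.62);footpose()
c=cam('side');pickle.dump(c,open('side1.pkl','wb'))
A=c['img'][190:265,225:325,::-1];B=c['img'][115:190,205:305,::-1]
f=lambda I:cv2.resize(I,(800,600),interpolation=cv2.INTER_CUBIC)
im=np.hstack([f(A)[:,200:600],f(B)[:,200:600]])
cv2.imwrite('pics/rel.png',((np.clip(im/255.,0,.4)/.4)**.5*255).astype(np.uint8))"
```

```text
t 22.4 pos [ 0.5451 -0.2044  0.3085] rot [-3.1411e+00 -1.4000e-03 -6.2540e-01] mm [-0.6  0.2 48.5] units [-0.02  0.01  1.62] turn -0.005 -0.07
 F [-0.39  0.11  0.02] M [0.011 0.031 0.027] w 0.0854 ff 0.0 q [ 0.27  0.38 -0.01  1.62  0.01  1.14 -1.94]
foot turn ccw -0.0013 axis shift mm [-0.03 -0.12] screws mm [[0.1, -0.1], [-0.1, 0.1], [-0.2, -0.3]]
```

View pics/rel.png

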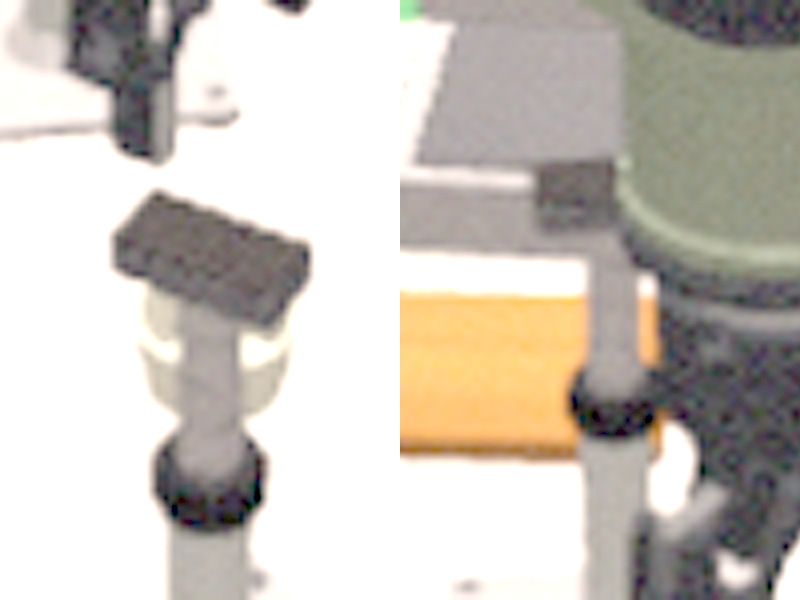

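The head stayed up after release. Its corners in the crop are at (155,188), (312,250) and (113,240), with the lower front corner at (270,328).

Run:
```python
from h import *
s=pickle.load(open("side0.pkl","rb"))
L=lambda x,y,ox=200:(225+(x+ox+.5)/8-.5,190+(y+.5)/8-.5)
zs=np.linspace(.1,.3,4001)
def zof(xy,uv):
    p=proj(s,np.c_[np.tile(xy,(len(zs),1)),zs]); i=np.argmin(abs(p[:,1]-uv[1])); return zs[i].round(4),(p[i,0]-uv[0]).round(2)
c=np.array([.5445,-.2042]);a=-.625;R=np.array([[np.cos(a),-np.sin(a)],[np.sin(a),np.cos(a)]])
for off,p,dz in(((-.032,.016),(155,189),0),((.032,.016),(312,250),0),((-.032,-.016),(113,240),0),((.032,-.016),(270,328),.018)):
    z,du=zof(c+R@off,L(*p)); print(z+dz,du)
# same corners at start (10x crop) 
S=lambda x,y:(257+(x+.5)/10-.5,222+(y-300+.5)/10-.5)
print("start")
for off,p,dz in(((-.032,.016),(127,343),0),((.032,.016),(315,412),0),((-.032,-.016),(75,405),0),((.032,-.016),(262,517),.018)):
    z,du=zof(c+R@off,S(*p)); print(z+dz,du)
```

```text
0.2513 0.54
0.2513 1.28
0.252 -0.16
0.2586 0.73
start
0.2047 0.29
0.2076 1.46
0.2063 -0.34
0.2118 1.06
```

Run:
```python
from h import *
s0=pickle.load(open("side0.pkl","rb"));s1=pickle.load(open("side1.pkl","rb"))
zs=np.linspace(.1,.3,4001)
def m(n,s,roi,xy,th):
    x,y,w,h=roi;g=cv2.GaussianBlur(s["img"],(0,0),.7).max(2)[y:y+h,x:x+w];b=(g<th).astype(np.uint8)
    k,l,st,ce=cv2.connectedComponentsWithStats(b,connectivity=4);i=1+np.argmax(st[1:,4]);u=ce[i]+[x,y]
    p=proj(s,np.c_[np.tile(xy,(len(zs),1)),zs]);j=np.argmin(abs(p[:,1]-u[1]))
    print(n,th,"area",st[i,4],"bbox",st[i,:4]+[x,y,0,0],"c",u.round(2),"top z",(zs[j]+.009).round(4),"du",(p[j,0]-u[0]).round(2))
for th in(40,46,52):
    m("low start",s0,(255,222,38,23),(.5445,-.2042),th)
    m("low now",s1,(258,211,40,22),(.5445,-.2042),th)
    m("twin",s0,(240,130,40,17),(.5230,.2214),th)
```

```text
low start 40 area 249 bbox [265 227  23  18] c [276.12 235.01] top z 0.2062 du 0.46
low now 40 area 234 bbox [265 215  23  16] c [276.11 222.42] top z 0.2526 du 0.55
twin 40 area 193 bbox [246 134  21  11] c [255.85 138.91] top z 0.2547 du 0.95
low start 46 area 258 bbox [265 227  23  18] c [276.08 235.08] top z 0.2059 du 0.5
low now 46 area 247 bbox [265 215  23  16] c [276.1  222.58] top z 0.252 du 0.56
twin 46 area 231 bbox [245 133  22  14] c [255.81 138.89] top z 0.2548 du 0.99
low start 52 area 282 bbox [265 226  23  19] c [275.97 235.33] top z 0.205 du 0.61
low now 52 area 278 bbox [264 214  25  19] c [276.01 222.98] top z 0.2506 du 0.64
twin 52 area 539 bbox [240 130  40  17] c [258.39 137.81] top z 0.259 du -1.61
```

```bash
cat >> h.py <<'E'
def edges(name,s,xy,ztop):
    zs=np.linspace(.1,.3,2001);p=proj(s,np.c_[np.tile(xy,(len(zs),1)),zs])
    g=s["img"].mean(2)
    zv=lambda v,y0:np.interp(v,proj(s,np.c_[np.tile([xy[0],xy[1]+y0],(len(zs),1)),zs])[::-1,1],zs[::-1])
    pr=lambda z:proj(s,[*xy,z])[0]
    uc=pr(ztop)[0]-.6
    def cross(v0,v1,sgn):
        vv=np.arange(v0,v1,.1);out=np.mean([cv2.remap(g.astype(np.float32),np.full((1,len(vv)),uc+k,np.float32),vv[None].astype(np.float32),cv2.INTER_CUBIC)[0] for k in np.linspace(-2.5,2.5,11)],0)
        d=np.convolve(np.gradient(out),np.hanning(15),"same")*sgn;d[:8]=0;d[-8:]=0
        return vv[np.argmax(d)]
    vt=proj(s,[xy[0],xy[1]+.018,ztop])[0,1];vb=proj(s,[xy[0],xy[1]-.018,ztop-.018])[0,1]
    a=cross(vt-3.5,vt+3.5,-1);b=cross(vb-3.5,vb+3.5,1)
    vr=proj(s,[xy[0],xy[1]-.02,.1355])[0,1];r=cross(vr-3.5,vr+3.5,1)
    zh=zv((a+b)/2,0)+.009
    print(name,"top,bot,bush v",a.round(2),b.round(2),r.round(2),"z top",zh.round(4),"bush z",zv(r,-.02).round(4),"head-bush",(zh-zv(r,-.02)).round(4))
E
python3 - <<'E'
from h import *
s0=pickle.load(open("side0.pkl","rb"));s1=pickle.load(open("side1.pkl","rb"))
edges("low start",s0,(.5445,-.2042),.2055)
edges("low now",s1,(.5445,-.2042),.2525)
edges("twin",s0,(.5226,.2214),.2535)
E
```

```text
low start top,bot,bush v 228.09 241.06 256.15 z top 0.2078 bush z 0.1343 head-bush 0.0735
low now top,bot,bush v 215.17 227.89 256.35 z top 0.2558 bush z 0.1335 head-bush 0.1223
twin top,bot,bush v 134.1 143.21 169.81 z top 0.2558 bush z 0.1334 head-bush 0.1224
```

The head-over-bush heights match: 122.3 mm on the lower stand and 122.4 mm on the twin. Now for the press check with closed fingers.

Request:
{"name": "jog_arm", "arguments": {"motion": [[-0.02,0,0,0,0.3],[0,0,0,0,0],[0,0,0,0,0],[0,0,0.5,0,0],[0,0,0.6,0,0],[0,0,0.3,0,0],[0,0,0.1,0,0],[0,0,0,0,0]], "newtons": 20}}

```text
clock: 23.3
position: [0.5443, -0.2038, 0.2616]
tool_rot: [3.141, 0.0, -0.625]
force: [0.6, 0.4, -0.1]
grip_width: 0.0
finger_force: 0.0
```

Request:
{"name": "jog_arm", "arguments": {"motion": [[0,0,0.05,0,0],[0,0,0.05,0,0]]}}

```text
clock: 23.5
position: [0.5446, -0.2039, 0.2592]
tool_rot: [-3.141, -0.001, -0.625]
force: [-0.3, 0.6, 0.7]
grip_width: -0.0001
finger_force: 0.0
```

Request:
{"name": "jog_arm", "arguments": {"motion": [[0,0,0.05,0,0],[0,0,0,0,0]]}}

```text
clock: 23.7
position: [0.5443, -0.2038, 0.2572]
tool_rot: [3.142, 0.0, -0.625]
force: [0.1, 0.9, -0.5]
grip_width: 0.0001
finger_force: 0.0
```

Request:
{"name": "jog_arm", "arguments": {"motion": [[0,0,0.04,0,0],[0,0,0,0,0]]}}

```text
clock: 23.9
position: [0.5443, -0.2039, 0.256]
tool_rot: [-3.142, -0.0, -0.625]
force: [0.4, -0.6, -0.4]
grip_width: -0.0002
finger_force: 0.0
```

Request:
{"name": "jog_arm", "arguments": {"motion": [[0,0,0.03,0,0],[0,0,0,0,0]]}}

```text
clock: 24.1
position: [0.5445, -0.2039, 0.2559]
tool_rot: [-3.141, -0.001, -0.625]
force: [-2.2, 1.0, 10.4]
grip_width: -0.0002
finger_force: 5.1
```

Request:
{"name": "jog_arm", "arguments": {"motion": [[0,0,0.02,0,0],[0,0,0,0,0]]}}

```text
clock: 24.3
position: [0.5445, -0.2039, 0.2557]
tool_rot: [-3.141, -0.001, -0.625]
force: [-5.4, 2.2, 17.1]
grip_width: -0.0003
finger_force: 8.7
```

Request:
{"name": "jog_arm", "arguments": {"motion": [[0,0,0,0,0],[0,0,0,0,0],[0,0,0,0,0],[0,0,0,0,0],[0,0,0,0,0],[0,0,0,0,0]]}}

```text
clock: 24.9
position: [0.5445, -0.2039, 0.2558]
tool_rot: [-3.141, -0.001, -0.625]
force: [-5.7, 1.7, 16.8]
grip_width: -0.0002
finger_force: 8.7
```

```bash
python3 -c "
from h import *
tq(3);togo(.5445,-.2042,.2557,-.62);footpose()"
```

```text
Mz,tau7,Fz [[0.034, -0.003, 17.742], [-0.01, -0.003, 17.271], [-0.006, -0.003, 17.169]]
t 25.05 pos [ 0.5445 -0.2039  0.2557] rot [-3.1411e+00 -1.1000e-03 -6.2540e-01] mm [0.1 0.3 0. ] units [0.   0.01 0.  ] turn -0.005 -0.07
 F [-5.35  2.01 17.17] M [ 0.452  1.219 -0.006] w -0.0002 ff 8.7 q [ 0.27  0.43 -0.02  1.69  0.01  1.02 -1.95]
foot turn ccw -0.001 axis shift mm [-0.01 -0.14] screws mm [[0.2, -0.1], [-0.1, -0.0], [-0.2, -0.2]]
```

Request:
{"name": "jog_arm", "arguments": {"motion": [[0,0,-0.1,0,0],[0,0,-0.5,0,0],[0,0,-0.9,0,0],[0,0,-0.9,0,0],[0,0,-0.9,0,0],[0,0,-0.5,0,0],[0,0,0,0,0]]}}

```text
clock: 25.8
position: [0.545, -0.2041, 0.3706]
tool_rot: [-3.14, -0.003, -0.625]
force: [0.2, -0.5, -0.1]
grip_width: -0.0
finger_force: 0.0
```

```bash
python3 -c "
from h import *
togo(.5445,-.2042,.2557,-.62);footpose()
s=cam('side');edges('low',s,(.5445,-.2042),.2535)
cv2.imwrite('pics/fin.png',cv2.resize(s['img'][:,:,::-1],(800,600)))"
```

```text
t 25.8 pos [ 0.545  -0.2041  0.3706] rot [-3.1405e+00 -3.0000e-03 -6.2530e-01] mm [ -0.6   0.5 114.9] units [-0.02  0.02  3.83] turn -0.005 -0.07
 F [ 0.16 -0.51 -0.09] M [-0.008  0.03   0.043] w -0.0 ff 0.0 q [ 0.26  0.34 -0.01  1.53  0.    1.27 -1.94]
foot turn ccw -0.0015 axis shift mm [-0.02 -0.1 ] screws mm [[0.1, -0.1], [-0.2, 0.0], [-0.1, -0.2]]
low top,bot,bush v 215.19 227.82 256.35 z top 0.2559 bush z 0.1335 head-bush 0.1224
```

View pics/fin.png

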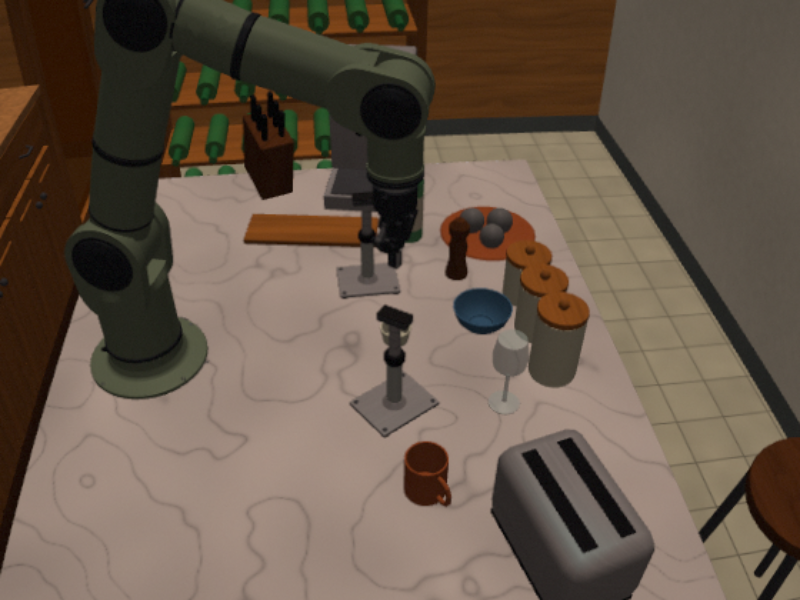

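The lower stand's head at (395,318) stands raised at the twin's height. Its foot at (395,403) is where it started, nothing else has moved, and the arm is clear.

```bash
python3 -c "
from workcell import bot
print(bot.job_done())"
```

```text
the job is handed in; nothing more can be done
None
```

The lower stand now measures level with the taller one, is tightened to about 0.47 Nm, and held a 17 N press without moving; its foot turned about 0.04 rad on a first tightening, so I freed the section, turned the foot back to within 0.002 rad of its start and re-tightened, and the job is handed in.

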